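# Put the red pliers back in their own drawer

## Task

Put the red-handled pliers away in the drawer of the box with the red label: lay them, without dropping them, flat in its empty wide bay with their jaws to the back of the drawer. Leave all three drawers fully shut, whichever of them stood open at the start, and do not disturb the other things on the bench.

Things in the scene. Friction and masses are not known exactly. Their poses are not given: they have to be found in the camera images.
- pliers_red: Flat-nose pliers, steel with red dipped handles, lying flat on the bench: 135 mm long, 50 mm wide over the handles, 110 g. Origin under the joint; x to the jaws, z up. Grip the joint, a flat-sided steel block 24 mm long (x), 18 mm wide (y), 11 mm thick, centred on the origin. Jaws reach x = +42 mm; handles, 10 mm thick, x = -93 mm.
- jaw_tip (a point): Tip of the red pliers' jaws: 42 mm ahead of the pliers' origin, 5.5 mm above the underside.
- handle_end (a point): Between the ends of the red pliers' handles: 93 mm behind the pliers' origin, 5 mm above the underside.
- bay_red (a point): Centre of the floor of the red drawer's wide bay (moves with the drawer): 200 mm long (x), 74 mm wide (y), empty at first. x points to the back of the drawer (it opens to -x), y to the left seen from the robot. Drawer wall on the left 25 mm high above the floor, divider on the right 13 mm high (beyond it a burnisher is clipped in a narrow bay, up to 18 mm high), drawer's front 57 mm high above it.
- drawer_red (a joint): How far the drawer of the red-labelled box is open, in m: 0 fully shut, 0.170 fully open (stop). It slides with about 1.2 N of friction and stays where it is left. Starts between shut and 170 mm open.
- drawer_red_handle (a point): Middle of the handle of the red-labelled drawer (moves with it; x to the back of the drawer): a level brass bar 11 mm thick, 90 mm long along y, 51 mm above the bench, 35 mm in front of the drawer's front, so that 29 mm are free behind it. The wide bay's centre is 152 mm behind and 21 mm left of it, its floor 35 mm below. Fully open, the front 165 mm of the bay are clear of the box.
- label_red (a point): Centre of the red label, a card 40 x 90 mm on top of its wooden box near the front (a red strip is also on the drawer's front). Three boxes, each 146 mm wide, 235 deep, tops 76 mm above the bench, stand side by side in any order, fixed, their single drawers facing the robot.
- drawer_yellow (a joint): How far the drawer of the yellow-labelled box is open, in m: 0 fully shut, 0.170 fully open (stop). It slides with about 1.2 N of friction and stays where it is left. Starts between shut and 120 mm open. Its wide bay is occupied: yellow cutters are clipped in it.
- drawer_yellow_handle (a point): Middle of the handle of the yellow-labelled drawer (moves with it; x to the back of the drawer): a level brass bar 11 mm thick, 90 mm long along y, 51 mm above the bench, 35 mm in front of the drawer's front, so that 29 mm are free behind it.
- label_yellow (a point): Centre of the yellow label, a card 40 x 90 mm on top of its wooden box near the front (a yellow strip is also on the drawer's front). Three boxes, each 146 mm wide, 235 deep, tops 76 mm above the bench, stand side by side in any order, fixed, their single drawers facing the robot.
- drawer_blue (a joint): How far the drawer of the blue-labelled box is open, in m: 0 fully shut, 0.170 fully open (stop). It slides with about 1.2 N of friction and stays where it is left. Starts shut. Its wide bay is occupied: blue cutters are clipped in it.
- drawer_blue_handle (a point): Middle of the handle of the blue-labelled drawer (moves with it; x to the back of the drawer): a level brass bar 11 mm thick, 90 mm long along y, 51 mm above the bench, 35 mm in front of the drawer's front, so that 29 mm are free behind it.
- label_blue (a point): Centre of the blue label, a card 40 x 90 mm on top of its wooden box near the front (a blue strip is also on the drawer's front). Three boxes, each 146 mm wide, 235 deep, tops 76 mm above the bench, stand side by side in any order, fixed, their single drawers facing the robot.
- phone: Black phone, 150 x 72 x 9 mm, lying on the bench. A bystander; origin at the middle of its underside.
- carton_a: White carton with an orange band, 95 x 42 x 22 mm, on the bench. A bystander; origin at the middle of its underside.
- carton_b: White carton with a grey band, 95 x 42 x 22 mm, on the bench. A bystander; origin at the middle of its underside.
- cup: Blue cup, 82 mm across, 98 mm high. A bystander; origin at the middle of its underside.
- bench_block: Steel bench block, 75 x 75 x 19 mm. A bystander; origin at the middle of its underside.
- hammer: Small hammer, 230 mm long, lying on the bench. A bystander; origin at the middle of its underside.
- ring_clamp: Wooden ring clamp, 120 x 28 x 22 mm, lying on the bench. A bystander; origin at the middle of its underside.

How it is judged:
On the way:
1. the red pliers have been lowered into the wide bay of the red drawer, jaws to the back, to within 10 mm of its floor, while the fingers still hold them (y of pliers_red in the frame of bay_red between -0.03 and 0.03 m and x of jaw_tip in the frame of bay_red between 0.02 and 0.102 m and x of handle_end in the frame of bay_red above -0.102 m and z of pliers_red in the frame of bay_red below 0.01 m and contact force between the fingers and pliers_red above 0.5 N), for 0.05 s.
At the end, for the whole second after the job is handed in: The red pliers lie flat (within 4 mm of the floor, level within 0.1 rad) and at rest in the wide bay of the red drawer, their origin within 30 mm of the bay's centre line, jaws to the back; all three drawers are shut to within 8 mm (y of pliers_red in the frame of bay_red between -0.03 and 0.03 m and x of jaw_tip in the frame of bay_red between 0.02 and 0.102 m and x of handle_end in the frame of bay_red above -0.102 m and z of pliers_red in the frame of bay_red below 0.004 m and angle between pliers_red's own z axis and vertical below 0.1 rad and linear speed of pliers_red below 0.02 m/s and value of joint each of drawer_red, drawer_yellow, drawer_blue below 0.008 m); the robot touches nothing.
It fails at once if a thing lying on the bench (phone, cartons, cup, bench block, hammer, ring clamp) is moved by more than 30 mm (distance of any of phone, carton_a, carton_b, cup, bench_block, hammer, ring_clamp from where it was at the start of the episode above 0.03 m).
It also fails if it takes over 72 s, if anything falls off the work surface, if the arm or the gripper's body presses on something with over 40 N, if the wrist force passes 120 N, or if a joint passes its speed limit or range.

## Robot

A 7-joint arm with a two-finger parallel gripper is mounted at the origin on the work surface. World frame = base frame: x ahead of the robot, y to its left, z up, the work surface at z = 0. Lengths are in m, angles in rad, forces in N, time in s.
With the tool pointing down it reaches from about 0.4 to 0.9 m from the base axis. Payload 5.5 kg.
Tool frame: the origin (TCP) lies at the very end of the fingers, on their centre line; the grasp point (between the pads) lies ctrl.grasp_offset behind it (ctrl.grasp_offset is the distance from the TCP to the grasp point, in m); z points along the fingers, y is the direction in which the jaws open and shut (so a half turn about z gives the same grasp; the last joint's range is limited). The gripper opens to 85 mm and grips with 20 to 120 N. Pads are 22 mm wide; open, the fingers measure 114 mm over their backs; the gripper's body (76 mm by 85 mm) begins 54 mm behind the grasp point. The pads swing forward as they close: fully open they stand 13 mm farther back than shut.
Start: joints at [-0.95, 0.501, -0.427, 1.55, 0.221, 1.138, -0.21], TCP at [0.228, 0.609, 0.231] pointing down, gripper open.
Joint ranges: [-2.88, 2.88], [-0.31, 2.03], [-1.54, 1.56], [0.2, 2.42], [-1.41, 4.55], [0.19, 2.02], [-2.57, 2.57]. Speed limits (rad/s): [2.57, 2.57, 3.14, 3.14, 3.14, 3.14, 3.14].

## Interface

Orientations are given as [roll, pitch, yaw] about the fixed x, y, z axes, in that order (R = Rz(yaw) Ry(pitch) Rx(roll)).
In Python, from station import telemetry, capture, camera_info, ctrl gives the robot as it stands. The module is installed in compiled form; this text tells all that it offers.
- The arm moves only by the tool apply_moves, never from a script. Its argument "deltas" is a list of rows, each a list of 7 numbers: the shift along the tool's x, y, z in mm, then the turn, a rotation vector about the tool's x, y, z in units of 5 degrees (1.0 is 5 degrees), then the opening, from 0 (shut) to 1 (fully open). A call has 1 to 5 rows; each row shifts and turns the pose as measured when the row begins, along the tool's axes as they then stand; what a row does not reach is not made up. A row lasts 1/10 s, in which the tool goes at most 50 mm and 8.59 degrees, less where a joint would pass 70% of its speed; a pose out of reach is approached as far as the arm can. A call with a gripper value outside its range is refused whole. The fingers move at their own pace and stop on an object; "grip_force" is the grip in N (left out, the last holds). Time passes only in rows, so rows that do not move let the fingers close. It gives the time, the measured TCP pose, the force and the opening at its end, in the units of the state.
- telemetry.state(): the state, without advancing time (a new reading comes with each control period).
- capture(name): name is "side" or "top"; returns the picture (480x640x3 uint8, red, green, blue); there is no depth.
- camera_info(name): a dict with "vertical_fov" (degrees; the focal length in pixels is half the picture's height over the tangent of half this angle, whatever the lens; pixels are square), "cx", "cy" (the principal point, pixels), "cam_to_world" (4x4, takes a point from camera to world coordinates). Camera axes: x right, y down, z forward; pixel columns grow to the right and rows downward; lengths in m; the calibration is good to about 2 mm. A picture is of the moment at which its call begins. camera_info takes no time and is no camera call.
- ctrl.sign_off(): hands the job in, once; it reports no verdict.
The state is a dict: "time": time; "joints": joint angles; "dq": joint speeds; "joint_efforts": joint torques, N m; "tool_pos": TCP position; "tool_rot": TCP orientation; "ft_force": force on the tool from outside, world axes, zero at the start; "ft_torque": the same for the moment, N m; "finger_gap": finger opening in m.
Only numpy, scipy, OpenCV 4.12 (cv2) and the standard library are available. Lean on these libraries where they do the work, as an engineer would, in place of code of your own. Each camera call takes 0.05 s, during which the arm holds its last target. There are 200 camera calls.

## Working session

There is one attempt and no reset: what is moved stays moved. The work goes in short steps, Python scripts to look and compute and a tool call to move; the robot and the scene stay as the last step left them, time stands still between calls to the robot, and variables do not carry over. Pictures are saved under pics/ and viewed, about 8 in all and at most 12, crops included, and the job is handed in when it is done.

Besides the shell and the picture viewer there is one more tool, called after "Request:" as a command line: name --pt "numbers of a row" for each row, then --argument value for the rest. apply_moves: Moves the arm, as the interface text tells. Its arguments: {"type":"object","properties":{"deltas":{"type":"array"},"grip_force":{"type":"number"}},"required":["deltas"]}

```bash
mkdir -p pics; cat > h.py <<'E'
import numpy as np, cv2
from station import telemetry, capture, camera_info, ctrl
def snap(n,f):
    im=capture(n); cv2.imwrite('pics/'+f,im[:,:,::-1]); return im
def ray(n,u,v,z):
    c=camera_info(n); f=240/np.tan(np.radians(c['vertical_fov'])/2); T=np.array(c['cam_to_world'])
    d=T[:3,:3]@np.array([(u-c['cx'])/f,(v-c['cy'])/f,1]); o=T[:3,3]
    return o+d*(z-o[2])/d[2]
def proj(n,p):
    c=camera_info(n); f=240/np.tan(np.radians(c['vertical_fov'])/2); T=np.array(c['cam_to_world'])
    q=T[:3,:3].T@(np.array(p)-T[:3,3]); return np.array([c['cx']+f*q[0]/q[2],c['cy']+f*q[1]/q[2]])
E
python3 -c "
from h import *
print(telemetry.state(),ctrl.grasp_offset)
for n in('top','side'): snap(n,n+'0.png'); print(camera_info(n))"
```

```text
{'time': 0.0, 'joints': array([-0.94979114,  0.5018291 , -0.42675534,  1.55141493,  0.22080135,
        1.13824945, -0.21029932]), 'dq': array([ 0.00033902,  0.00147631, -0.00015118,  0.00091567,  0.00017637,
        0.00042738,  0.0006801 ]), 'joint_efforts': array([ 1.19690671e-04, -5.69516945e+01, -5.81636488e+00, -2.80936289e+01,
        1.06521050e-02,  1.20673823e-02,  1.06018106e-06]), 'tool_pos': array([0.22747388, 0.60819829, 0.23028249]), 'tool_rot': array([-3.13974293e+00, -5.79188512e-05,  2.78380507e+00]), 'ft_force': array([ 0.34565178, -0.05553366, -0.40128858]), 'ft_torque': array([-0.01908245, -0.0208398 ,  0.04708464]), 'finger_gap': 0.08541521212231433} 0.0187
{'vertical_fov': 53.71469766789006, 'cx': 323.06232297260703, 'cy': 238.51751310611735, 'cam_to_world': array([[-0.02598775, -0.99777086,  0.06146502,  0.44151564],
       [-0.9995738 ,  0.02511832, -0.01487589,  0.06946743],
       [ 0.01329883, -0.06182542, -0.99799838,  1.33086885],
       [ 0.        ,  0.        ,  0.        ,  1.        ]])}
{'vertical_fov': 49.22594171933481, 'cx': 329.9842003579822, 'cy': 237.86139257688984, 'cam_to_world': array([[ 0.85668569,  0.3053954 , -0.41572019,  1.1105641 ],
       [ 0.51539395, -0.47329091,  0.7143982 , -0.99518985],
       [ 0.02141734, -0.82627439, -0.56286049,  0.89205505],
       [ 0.        ,  0.        ,  0.        ,  1.        ]])}
```

View pics/top0.png

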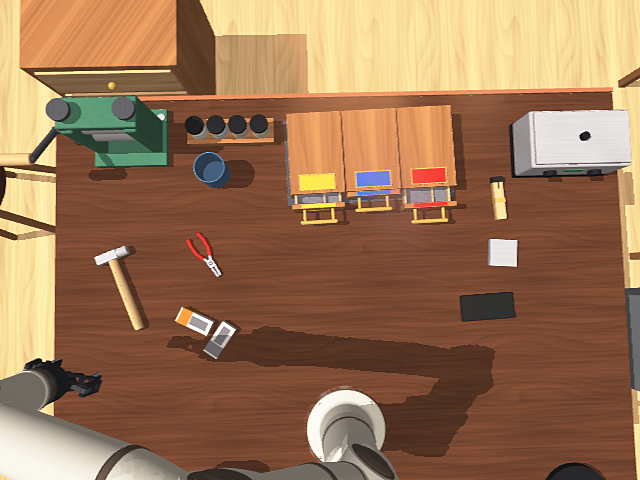

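View pics/side0.png

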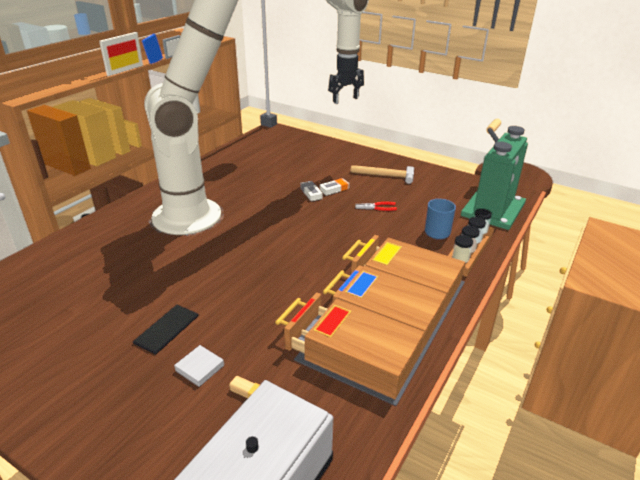

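Top view: yellow (left, handle ~(320,219)), blue (middle, shut, ~(374,209)), red (right, handle ~(430,219)). Red and yellow are partly open. The pliers are at ~(205,256), with jaws pointing to lower right. I'll zoom in on both.

```bash
python3 -c "
from h import *
im=cv2.imread('pics/top0.png')
a=cv2.resize(im[215:295,170:250],(560,560),interpolation=cv2.INTER_CUBIC)[:, :]
b=cv2.resize(im[150:235,280:470],(760,340),interpolation=cv2.INTER_CUBIC)
cv2.imwrite('pics/a.png',cv2.resize(a,(560,560)));cv2.imwrite('pics/b.png',b)
# joint/tips: red handles mask
h=cv2.cvtColor(im,cv2.COLOR_BGR2HSV)[215:295,170:250]
m=((h[...,0]<8)|(h[...,0]>172))&(h[...,1]>190)&(h[...,2]>120)
v,u=np.nonzero(m);print('red',u.min()+170,u.max()+170,v.min()+215,v.max()+215,u.mean()+170,v.mean()+215)
for n,u,v,z in [('yh',320,220,.051),('bh',374,209,.051),('rh',430,220,.051),('ly',317,182,.076),('lb',373,178,.076),('lr',429,175,.076)]: print(n,ray('top',u,v,z))
"
```

```text
red 186 211 232 260 199.35164835164835 246.2912087912088
yh [0.57085276 0.05738607 0.051     ]
bh [ 0.59727618 -0.0902348   0.051     ]
rh [ 0.5634775  -0.24179757  0.051     ]
ly [0.67048077 0.06302666 0.076     ]
lb [ 0.67775628 -0.08715971  0.076     ]
lr [ 0.68235313 -0.2378753   0.076     ]
```

View pics/a.png

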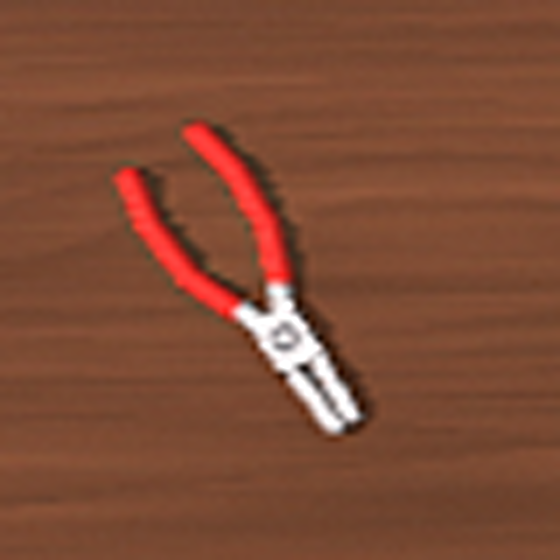

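View pics/b.png

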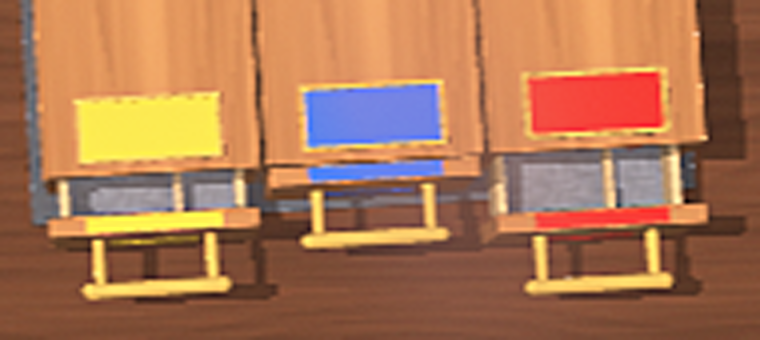

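Box crop: the boxes are yawed slightly. The red handle bar runs from crop (530,287) to (670,281), and the yellow from (87,292) to (228,284). Pliers crop: joint (285,336), jaw tip (347,424), handle ends (195,130) and (125,175).

```bash
python3 -c "
from h import *
A=lambda u,v,z:ray('top',u/7+170-.5,v/7+215-.5,z)
B=lambda u,v,z:ray('top',u/4+280-.5,v/4+150-.5,z)
j=A(285,336,.011);t=A(347,424,.0055);e=(A(195,130,.005)+A(125,175,.005))/2
print('joint',j,'tip',t,'end',e,'yaw',np.degrees(np.arctan2(*(t-e)[1::-1])),np.linalg.norm(t-e),'o',t+(e-t)*42/135)
for n,l,h,L in [('y',(87,292),(228,284),(148,128)),('b',(303,241),(447,234),(372,116)),('r',(530,287),(670,281),(595,103))]:
  a,b,c=B(*l,.051),B(*h,.051),B(*L,.076); print(n,a,b,'mid',(a+b)/2,'yaw',np.degrees(np.arctan2(-(a-b)[0],(a-b)[1])),'lab',c, c-(a+b)/2)
a,b=B(40,182,.076),B(705,140,.076);print(a,b,np.degrees(np.arctan2(-(a-b)[0],(a-b)[1])))
"
```

```text
joint [0.46407208 0.36437966 0.011     ] tip [0.42861545 0.34145851 0.0055    ] end [0.5386137  0.41460273 0.005     ] yaw -146.37776379845698 0.1320982314020849 o [0.46283713 0.36421449 0.00534444]
y [0.56530292 0.10835584 0.051     ] [0.56838735 0.01266464 0.051     ] mid [0.56684513 0.06051024 0.051     ] yaw 1.8461836377027403 lab [0.67186058 0.06432843 0.076     ] [0.10501545 0.00381819 0.025     ]
b [ 0.59646863 -0.03913149  0.051     ] [ 0.59886833 -0.13733623  0.051     ] mid [ 0.59766848 -0.08823386  0.051     ] yaw 1.3997847316171212 lab [ 0.67643623 -0.08577521  0.076     ] [0.07876776 0.00245865 0.025     ]
r [ 0.56127631 -0.19258457  0.051     ] [ 0.56301657 -0.28822998  0.051     ] mid [ 0.56214644 -0.24040727  0.051     ] yaw 1.042378879983265 lab [ 0.68172303 -0.23583022  0.076     ] [0.11957659 0.00457705 0.025     ]
[0.63724024 0.13718852 0.076     ] [ 0.65494735 -0.30879587  0.076     ] 2.2736449469356903
```

Request:
apply_moves --pt "-32 -35 0 0 0 0 0.37" --pt "-32 -35 0 0 0 0 0.37" --pt "-32 -35 0 0 0 0 0.37" --pt "-32 -35 0 0 0 0 0.37" --pt "-32 -35 0 0 0 0 0.37" --grip_force 30

```text
time: 0.6
tool_pos: [0.3122, 0.387, 0.2261]
tool_rot: [-3.138, -0.007, 2.797]
ft_force: [1.6, 0.3, 0.2]
finger_gap: 0.0316
```

Request:
apply_moves --pt "-32 -35 0 0 0 0 0.37" --pt "-32 -35 0 0 0 0 0.37" --pt "-32 -35 0 0 0 0 0.37" --pt "-32 -35 0 0 0 0 0.37" --pt "-32 -35 0 0 0 0 0.37"

```text
time: 1.1
tool_pos: [0.4048, 0.1577, 0.225]
tool_rot: [-3.137, -0.007, 2.797]
ft_force: [2.2, 0.4, 0.3]
finger_gap: 0.0316
```

Request:
apply_moves --pt "-32 -35 0 0 0 0 0.37" --pt "-32 -35 0 0 0 0 0.37" --pt "-32 -35 0 0 0 0 0.37" --pt "-32 -35 0 0 0 0 0.37" --pt "-32 -35 0 0 0 0 0.37"

```text
time: 1.6
tool_pos: [0.4971, -0.071, 0.2245]
tool_rot: [-3.137, -0.007, 2.798]
ft_force: [0.5, 1.0, 0.3]
finger_gap: 0.0313
```

```bash
cat >> h.py <<'E'
from scipy.spatial.transform import Rotation as R
def plan(x,y,z,yaw,turn=None):
    """rows from here to the pose (yaw in deg, tool down); turn: force sense of yaw change (+1/-1)"""
    s=telemetry.state(); p=s['tool_pos']; r=R.from_euler('xyz',s['tool_rot']); g=R.from_euler('xyz',[np.pi,0,np.radians(yaw)])
    e=(r.inv()*g).as_rotvec(); d=np.array([x,y,z])-p; n=max(np.linalg.norm(d)/.048,np.degrees(np.linalg.norm(e))/8.3)
    print('pos',p.round(4),'rpy',np.degrees(s['tool_rot']).round(1),'q',s['joints'].round(2),'F',s['ft_force'].round(1),'t',s['time'],'gap',s['finger_gap'].round(4))
    a=r.inv().apply(d)*1000; w=np.degrees(e)/5
    print('tool-frame shift mm',a.round(1),'rot units',w.round(2),'min rows',round(n,2))
    N=int(np.ceil(n))
    for i in range(N):
        ri=r*R.from_rotvec(e*i/N); print(i+1,(ri.inv().apply(d)*1000/N).round(1),(w/N).round(2))
E
python3 -c "
from h import *
plan(.562,-.240,.15,92)"
```

```text
Traceback (most recent call last):
  File "h.py", line 17, in plan
    print('pos',p.round(4),'rpy',np.degrees(s['tool_rot']).round(1),'q',s['joints'].round(2),'F',s['ft_force'].round(1),'t',s['time'],'gap',s['finger_gap'].round(4))
                                                                                                                                            ^^^^^^^^^^^^^^^^^^^^^
AttributeError: 'float' object has no attribute 'round'
```

```bash
sed -i "s/s\['finger_gap'\].round(4)/round(s['finger_gap'],4)/; s/,turn=None//; s/; turn: force.*change (+1\/-1)//" h.py
python3 -c "
from h import *
plan(.562,-.240,.15,92)"
```

```text
pos [ 0.4971 -0.071   0.2245] rpy [-179.8   -0.4  160.3] q [ 0.09  0.22 -0.01  1.93  0.    1.    1.31] F [0.5 1.  0.3] t 1.6 gap 0.0313
tool-frame shift mm [-118.6 -136.9   74.3] rot units [-0.09 -0.04 13.66] min rows 8.23
1 [-13.2 -15.2   8.3] [-0.01 -0.    1.52]
2 [-15.1 -13.3   8.2] [-0.01 -0.    1.52]
3 [-16.7 -11.2   8.2] [-0.01 -0.    1.52]
4 [-18.   -9.    8.2] [-0.01 -0.    1.52]
5 [-19.1  -6.5   8.2] [-0.01 -0.    1.52]
6 [-19.7  -3.9   8.2] [-0.01 -0.    1.52]
7 [-20.1  -1.3   8.3] [-0.01 -0.    1.52]
8 [-20.1   1.4   8.3] [-0.01 -0.    1.52]
9 [-19.7   4.    8.3] [-0.01 -0.    1.52]
```

Request:
apply_moves --pt "-13 -15 8 0 0 1.52 0.37" --pt "-15 -13 8 0 0 1.52 0.37" --pt "-17 -11 8 0 0 1.52 0.37" --pt "-18 -9 8 0 0 1.52 0.37" --pt "-19 -6 8 0 0 1.52 0.37"

```text
time: 2.1
tool_pos: [0.5339, -0.1754, 0.1829]
tool_rot: [-3.133, -0.0, 2.102]
ft_force: [0.3, -0.0, 0.0]
finger_gap: 0.0318
```

Request:
apply_moves --pt "-20 -4 8 0 0 1.52 0.37" --pt "-20 -1 8 0 0 1.52 0.37" --pt "-20 1 8 0 0 1.52 0.37" --pt "-20 4 8 0 0 1.52 0.37" --pt "0 0 0 0 0 0 0.37"

```text
time: 2.6
tool_pos: [0.5578, -0.2575, 0.1461]
tool_rot: [-3.128, 0.005, 1.543]
ft_force: [-0.8, 0.7, -0.8]
finger_gap: 0.0315
```

```bash
python3 -c "
from h import *
plan(.562,-.240,.10,92)
im=snap('top','t1.png'); s=snap('side','s1.png')
a=cv2.resize(cv2.imread('pics/s1.png')[220:380,240:400],(560,560),interpolation=cv2.INTER_CUBIC)
cv2.imwrite('pics/s1c.png',a)"
```

```text
pos [ 0.5578 -0.2575  0.1461] rpy [-179.2    0.3   88.4] q [ 0.17  0.51  0.28  1.73 -0.16  0.93  0.49] F [-0.8  0.7 -0.8] t 2.6 gap 0.0315
tool-frame shift mm [17.9  4.4 45.9] rot units [-0.15  0.05 -0.72] min rows 1.03
1 [ 8.9  2.2 23. ] [-0.08  0.03 -0.36]
2 [ 8.8  2.3 23. ] [-0.08  0.03 -0.36]
```

View pics/s1c.png

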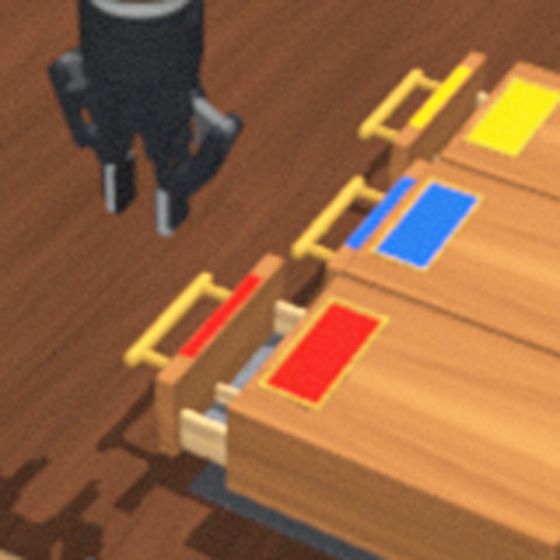

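Side crop: the fingers are above the red handle, whose bar runs from crop (137,357) to (207,280). I'll cross-check the handle position from this view.

```bash
python3 -c "
from h import *
S=lambda u,v,z:ray('side',u/3.5+240-.5,v/3.5+220-.5,z)
a,b=S(137,357,.051),S(207,280,.051);print(a,b,(a+b)/2)
for u,v in[(368,133),(420,75),(302,250),(362,182)]: print(S(u,v,.051))"
```

```text
[ 0.56635011 -0.28513572  0.051     ] [ 0.56240687 -0.19670795  0.051     ] [ 0.56437849 -0.24092184  0.051     ]
[0.57139361 0.01293548 0.051     ]
[0.56766776 0.10445525 0.051     ]
[ 0.60123164 -0.13385078  0.051     ]
[ 0.59812356 -0.04294257  0.051     ]
```

Request:
apply_moves --pt "9 2 23 0 0 -0.36 0.37" --pt "9 2 23 0 0 -0.36 0.37" --pt "0 0 0 0 0 0 0.37"

```text
time: 3.0
tool_pos: [0.5629, -0.2322, 0.1015]
tool_rot: [-3.132, -0.0, 1.626]
ft_force: [-0.5, 1.4, 0.2]
finger_gap: 0.0316
```

```bash
python3 -c "
from h import *
plan(.562,-.240,.034,92)"
```

```text
pos [ 0.5629 -0.2322  0.1015] rpy [-179.4   -0.    93.1] q [ 0.16  0.56  0.24  1.77 -0.17  0.84  0.54] F [-0.5  1.4  0.2] t 3.0 gap 0.0316
tool-frame shift mm [-7.7 -0.7 67.5] rot units [-0.11 -0.    0.23] min rows 1.42
1 [-3.9 -0.3 33.8] [-0.06 -0.    0.11]
2 [-3.9 -0.5 33.8] [-0.06 -0.    0.11]
```

Request:
apply_moves --pt "-3 0 23 0 0 0.1 0.37" --pt "-2 0 23 0 0 0.1 0.37" --pt "-2 0 22 0 0 0 0.37" --pt "0 0 0 0 0 0 0.37"

```text
time: 3.4
tool_pos: [0.566, -0.2364, 0.0374]
tool_rot: [-3.138, -0.001, 1.616]
ft_force: [-1.0, 0.3, -0.8]
finger_gap: 0.0317
```

Request:
apply_moves --pt "0 0 0 0 0 0 0" --pt "0 0 0 0 0 0 0" --pt "0 0 0 0 0 0 0" --pt "0 0 0 0 0 0 0" --grip_force 40

```text
time: 3.8
tool_pos: [0.5658, -0.2363, 0.0394]
tool_rot: [-3.138, -0.0, 1.617]
ft_force: [0.1, -0.5, -10.2]
finger_gap: 0.0094
```

Request:
apply_moves --pt "0 -15 0 0 0 0 0" --pt "0 -25 0 0 0 0 0" --pt "0 -25 0 0 0 0 0" --pt "0 -25 0 0 0 0 0" --pt "0 -15 0 0 0 0 0"

```text
time: 4.3
tool_pos: [0.4624, -0.2398, 0.0394]
tool_rot: [3.139, 0.001, 1.62]
ft_force: [2.6, -1.3, -14.4]
finger_gap: 0.0092
```

Request:
apply_moves --pt "0 -10 0 0 0 0 0" --pt "0 -8 0 0 0 0 0" --pt "0 -5 0 0 0 0 0" --pt "0 -5 0 0 0 0 0" --pt "0 0 0 0 0 0 0"

```text
time: 4.8
tool_pos: [0.433, -0.2407, 0.0394]
tool_rot: [3.138, 0.0, 1.619]
ft_force: [1.2, -1.6, -13.5]
finger_gap: 0.009
```

Request:
apply_moves --pt "0 -4 0 0 0 0 0" --pt "0 -4 0 0 0 0 0" --pt "0 0 0 0 0 0 0"

```text
time: 5.1
tool_pos: [0.4335, -0.2407, 0.0394]
tool_rot: [3.125, 0.005, 1.623]
ft_force: [-2.0, -1.8, -10.9]
finger_gap: 0.0091
```

Request:
apply_moves --pt "0 0 0 0 0 0 0.37" --pt "0 0 0 0 0 0 0.37" --pt "0 0 0 0 0 0 0.37" --pt "0 0 -40 0 0 0 0.37" --pt "0 0 -45 0 0 0 0.37"

```text
time: 5.6
tool_pos: [0.4314, -0.2401, 0.1248]
tool_rot: [3.131, 0.003, 1.625]
ft_force: [0.9, -0.7, 0.4]
finger_gap: 0.0315
```

Request:
apply_moves --pt "0 0 -40 0 0 0 0.5" --pt "0 0 0 0 0 0 0.5"

```text
time: 5.8
tool_pos: [0.4346, -0.2424, 0.173]
tool_rot: [3.12, 0.008, 1.625]
ft_force: [1.1, -0.9, -0.9]
finger_gap: 0.0428
```

```bash
python3 -c "
from h import *
plan(.463,.364,.12,-146)"
```

```text
pos [ 0.4346 -0.2424  0.173 ] rpy [178.8   0.4  93.1] q [ 0.21  0.26  0.28  2.02 -0.1   0.85  0.61] F [ 1.1 -0.9 -0.9] t 5.8 gap 0.0428
tool-frame shift mm [604.4  59.9  49.7] rot units [  0.05   0.31 -24.18] min rows 14.57
1 [40.3  4.   3.3] [ 0.    0.02 -1.61]
2 [39.3  9.6  3.4] [ 0.    0.02 -1.61]
3 [37.6 15.   3.4] [ 0.    0.02 -1.61]
4 [35.1 20.1  3.5] [ 0.    0.02 -1.61]
5 [31.9 24.9  3.6] [ 0.    0.02 -1.61]
6 [28.1 29.1  3.6] [ 0.    0.02 -1.61]
7 [23.7 32.8  3.6] [ 0.    0.02 -1.61]
8 [18.9 35.8  3.7] [ 0.    0.02 -1.61]
9 [13.7 38.1  3.7] [ 0.    0.02 -1.61]
10 [ 8.2 39.6  3.7] [ 0.    0.02 -1.61]
11 [ 2.6 40.4  3.7] [ 0.    0.02 -1.61]
12 [-3.1 40.3  3.7] [ 0.    0.02 -1.61]
13 [-8.7 39.5  3.7] [ 0.    0.02 -1.61]
14 [-14.2  37.9   3.6] [ 0.    0.02 -1.61]
15 [-19.4  35.5   3.6] [ 0.    0.02 -1.61]
```

Request:
apply_moves --pt "40 4 3 0 0.1 -1.61 0.5" --pt "39 10 3 0 0.1 -1.61 0.5" --pt "38 15 3 0 0.1 -1.61 0.5" --pt "35 20 3 0 0 -1.61 0.5" --pt "32 25 3 0 0 -1.61 0.5"

```text
time: 6.3
tool_pos: [0.4468, -0.0425, 0.1639]
tool_rot: [3.112, 0.01, 2.339]
ft_force: [1.4, -0.0, -0.8]
finger_gap: 0.0425
```

Request:
apply_moves --pt "28 29 4 0 0 -1.61 0.5" --pt "24 33 4 0 0 -1.61 0.5" --pt "19 36 4 0 0 -1.61 0.5" --pt "14 38 4 0 0 -1.61 0.5" --pt "8 40 4 0 0 -1.61 0.5"

```text
time: 6.8
tool_pos: [0.4525, 0.1686, 0.1478]
tool_rot: [3.125, 0.033, 3.07]
ft_force: [0.4, -0.3, 0.5]
finger_gap: 0.0427
```

Request:
apply_moves --pt "3 40 4 0 0 -1.61 0.5" --pt "-3 40 4 0 0 -1.61 0.5" --pt "-9 40 4 0 0 -1.61 0.5" --pt "-14 38 4 0 0 -1.61 0.5" --pt "0 0 0 0 0 0 0.5"

```text
time: 7.3
tool_pos: [0.4504, 0.3442, 0.1344]
tool_rot: [3.141, 0.042, -2.617]
ft_force: [0.6, 0.1, 0.0]
finger_gap: 0.0425
```

```bash
python3 -c "
from h import *
plan(.463,.364,.06,-146)
s=snap('side','s2.png'); im=snap('top','t2.png')
a=cv2.imread('pics/s2.png')[130:250,290:450];b=cv2.imread('pics/t2.png')[170:250,390:470]
a=cv2.resize(a,(480,360),interpolation=3);b=cv2.resize(b,(320,320),interpolation=3);b=cv2.copyMakeBorder(b,0,40,0,0,0)
cv2.imwrite('pics/c2.png',np.hstack([a,b]))"
```

```text
pos [0.4504 0.3442 0.1344] rpy [ 180.     2.4 -150. ] q [-0.43  0.44 -0.35  1.89  0.21  0.81  1.21] F [0.6 0.1 0. ] t 7.3 gap 0.0425
tool-frame shift mm [-17.6  10.8  75.2] rot units [-0.01  0.48 -0.79] min rows 1.63
1 [-8.8  5.4 37.6] [-0.01  0.24 -0.4 ]
2 [-9.8  5.1 37.4] [-0.01  0.24 -0.4 ]
```

View pics/c2.png

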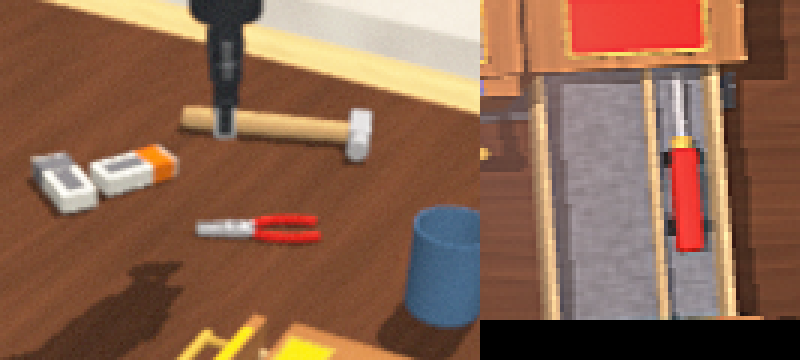

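Crop: the red drawer is fully open with an empty wide bay (left wall inner edge ~557, divider ~651 at crop row 180). The pliers are undisturbed in the side view, with the tip at (198,229) and handle ends at (320,220) and (320,238).

```bash
python3 -c "
from h import *
S=lambda u,v,z:ray('side',u/3+290-.5,v/3+130-.5,z)
t=S(198,229,.0055);e=(S(320,220,.005)+S(320,238,.005))/2;print(t,e,t+(e-t)*42/135,np.linalg.norm(t-e),np.degrees(np.arctan2(*(t-e)[1::-1])))
B=lambda u,v,z:ray('top',(u-480)/4+390-.5,v/4+170-.5,z)
l=B(557,180,.041);r=B(651,180,.029);print(l,r,(l+r)/2)"
```

```text
[0.42971526 0.33720863 0.0055    ] [0.54277747 0.41210824 0.005     ] [0.46489017 0.36051073 0.00534444] 0.13562177613797494 -146.47697502563986
[ 0.58100864 -0.18639851  0.041     ] [ 0.58070855 -0.25400878  0.029     ] [ 0.5808586  -0.22020364  0.035     ]
```

Request:
apply_moves --pt "-9 5 37 0 0.24 -0.4 0.5" --pt "-9 5 37 0 0.24 -0.4 0.5" --pt "0 0 0 0 0 0 0.5"

```text
time: 7.7
tool_pos: [0.4674, 0.351, 0.0593]
tool_rot: [-3.132, -0.003, -2.565]
ft_force: [-1.1, -0.7, 0.2]
finger_gap: 0.0426
```

```bash
python3 -c "
from h import *
plan(.463,.364,.004,-146)"
```

```text
pos [0.4674 0.351  0.0593] rpy [-179.5   -0.2 -147. ] q [-0.45  0.6  -0.32  1.84  0.27  0.76  1.23] F [-1.1 -0.7  0.2] t 7.7 gap 0.0426
tool-frame shift mm [-3.6 13.8 55.2] rot units [-0.11 -0.04 -0.19] min rows 1.19
1 [-1.8  6.9 27.6] [-0.05 -0.02 -0.1 ]
2 [-1.8  6.8 27.6] [-0.05 -0.02 -0.1 ]
```

Request:
apply_moves --pt "-2 6 20 -0.1 0 -0.1 0.5" --pt "-1 5 15 0 0 0 0.5" --pt "0 0 0 0 0 0 0.5"

```text
time: 8.0
tool_pos: [0.4661, 0.3567, 0.0251]
tool_rot: [-3.138, -0.003, -2.566]
ft_force: [0.3, 0.0, 0.6]
finger_gap: 0.0429
```

```bash
python3 -c "
from h import *
plan(.464,.3625,.005,-146.4)"
```

```text
pos [0.4661 0.3567 0.0251] rpy [-179.8   -0.2 -147. ] q [-0.47  0.65 -0.3   1.84  0.29  0.7   1.21] F [0.3 0.  0.6] t 8.0 gap 0.0429
tool-frame shift mm [-1.4  6.1 20.1] rot units [-0.04 -0.04 -0.13] min rows 0.44
1 [-1.4  6.1 20.1] [-0.04 -0.04 -0.13]
```

Request:
apply_moves --pt "-1 4 10 0 0 -0.1 0.5" --pt "0 4 9 0 0 0 0.5" --pt "0 0 0 0 0 0 0.5"

```text
time: 8.3
tool_pos: [0.4644, 0.3638, 0.0083]
tool_rot: [-3.136, 0.001, -2.559]
ft_force: [0.1, 0.2, 0.3]
finger_gap: 0.0426
```

```bash
python3 -c "
from h import *
plan(.464,.3625,.005,-146.4)
snap('side','s3.png');snap('top','t3.png')
a=cv2.imread('pics/s3.png')[140:240,330:450];b=cv2.imread('pics/t3.png')[215:305,160:250]
cv2.imwrite('pics/c3.png',np.hstack([cv2.resize(a,(432,360),interpolation=3),cv2.resize(b,(360,360),interpolation=3)]))"
```

```text
pos [0.4644 0.3638 0.0083] rpy [-1.797e+02  1.000e-01 -1.466e+02] q [-0.49  0.68 -0.29  1.84  0.3   0.67  1.19] F [0.1 0.2 0.3] t 8.3 gap 0.0426
tool-frame shift mm [ 1.  -0.9  3.3] rot units [-0.06  0.01 -0.05] min rows 0.07
1 [ 1.  -0.9  3.3] [-0.06  0.01 -0.05]
```

View pics/c3.png

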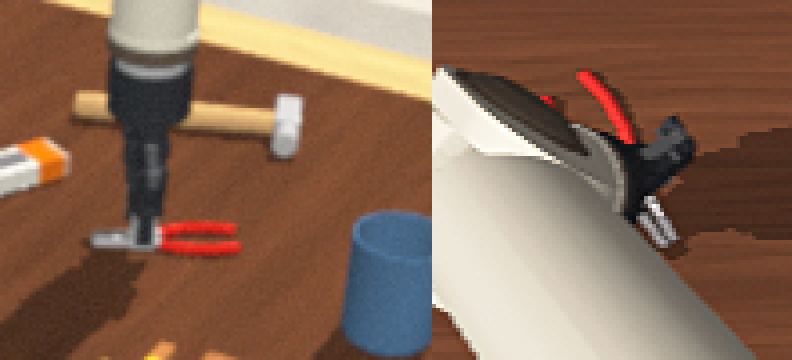

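Side crop: the fingers straddle the joint at crop (145,235), between the jaws and the red handles. I'll lower slightly and grip.

Request:
apply_moves --pt "1 0 4 0 0 0 0.5" --pt "0 0 0 0 0 0 0.25" --pt "0 0 0 0 0 0 0" --pt "0 0 0 0 0 0 0" --pt "0 0 0 0 0 0 0" --grip_force 60

```text
time: 8.9
tool_pos: [0.4652, 0.3637, 0.0063]
tool_rot: [-3.136, 0.005, -2.56]
ft_force: [-0.1, 0.2, -1.7]
finger_gap: 0.0156
```

Request:
apply_moves --pt "0 0 0 0 0 0 0" --pt "0 0 0 0 0 0 0"

```text
time: 9.1
tool_pos: [0.4652, 0.3637, 0.0063]
tool_rot: [-3.136, 0.005, -2.56]
ft_force: [0.2, 0.1, 0.3]
finger_gap: 0.0156
```

Overlap is only ~5 mm, so I'll regrip a little lower.

Request:
apply_moves --pt "0 0 0 0 0 0 0.32" --pt "0 0 0 0 0 0 0.32" --pt "0 0 3 0 0 0 0.32" --pt "0 0 2 0 0 0 0.32" --pt "0 0 0 0 0 0 0.32"

```text
time: 9.6
tool_pos: [0.4655, 0.3636, 0.0009]
tool_rot: [-3.136, 0.005, -2.56]
ft_force: [0.1, 0.2, -0.7]
finger_gap: 0.0272
```

Request:
apply_moves --pt "0 0 0 0 0 0 0" --pt "0 0 0 0 0 0 0" --pt "0 0 0 0 0 0 0" --pt "0 0 0 0 0 0 0"

```text
time: 10.0
tool_pos: [0.4656, 0.3638, 0.0011]
tool_rot: [-3.136, 0.005, -2.56]
ft_force: [-0.9, -0.0, 0.4]
finger_gap: 0.0158
```

Request:
apply_moves --pt "0 0 -15 0 0 0 0" --pt "0 0 -40 0 0 0 0" --pt "0 0 -45 0 0 0 0" --pt "0 0 -45 0 0 0 0" --pt "0 0 -20 0 0 0 0"

```text
time: 10.5
tool_pos: [0.4608, 0.3617, 0.17]
tool_rot: [-3.136, -0.006, -2.559]
ft_force: [1.4, 1.0, -2.6]
finger_gap: 0.0163
```

```bash
python3 -c "
from h import *
s=telemetry.state();p=s['tool_pos'];r=R.from_euler('xyz',s['tool_rot']);print(p,np.degrees(s['tool_rot']),s['finger_gap'])
d=np.array([.588,-.219,.165])-p;N=26;e=np.array([0,0,np.radians(np.degrees(s['tool_rot'][2])+358)]);print(np.degrees(e)/5/N)
for i in range(N): print(i+1,((r*R.from_rotvec(e*(i+.5)/N)).inv().apply(d)*1000/N).round(0))
snap('side','s4.png')"
```

```text
[0.46080814 0.36165692 0.16995381] [-179.65853591   -0.34436913 -146.62149673] 0.01626008647396361
[0.         0.         1.62598849]
1 [  7. -22.   0.]
2 [  4. -23.   0.]
3 [  0. -23.   0.]
4 [ -3. -23.   0.]
5 [ -6. -22.   0.]
6 [ -9. -21.   0.]
7 [-12. -19.   0.]
8 [-15. -18.   0.]
9 [-17. -15.   0.]
10 [-19. -13.   0.]
11 [-21. -10.   0.]
12 [-22.  -7.   0.]
13 [-23.  -4.   0.]
14 [-23.  -1.   0.]
15 [-23.   3.   0.]
16 [-22.   6.   0.]
17 [-21.   9.   0.]
18 [-20.  12.   0.]
19 [-18.  15.   0.]
20 [-15.  17.   0.]
21 [-13.  19.   0.]
22 [-10.  21.   0.]
23 [-7. 22.  0.]
24 [-4. 23.  0.]
25 [-1. 23.  0.]
26 [ 3. 23.  0.]
```

Request:
apply_moves --pt "7 -22 0 0 0 1.62 0" --pt "4 -23 0 0 0 1.62 0" --pt "0 -23 0 0 0 1.62 0" --pt "-3 -23 0 0 0 1.62 0" --pt "-6 -22 0 0 0 1.62 0"

```text
time: 11.05
tool_pos: [0.4921, 0.2538, 0.1789]
tool_rot: [3.14, 0.005, 3.001]
ft_force: [0.1, 0.1, -1.4]
finger_gap: 0.0163
```

Request:
apply_moves --pt "-9 -21 0 0 0 1.62 0" --pt "-12 -19 0 0 0 1.62 0" --pt "-15 -18 0 0 0 1.62 0" --pt "-17 -15 0 0 0 1.62 0" --pt "-19 -13 0 0 0 1.62 0"

```text
time: 11.55
tool_pos: [0.5201, 0.1386, 0.1808]
tool_rot: [3.137, 0.001, 2.265]
ft_force: [-0.2, 1.2, -0.9]
finger_gap: 0.0163
```

Request:
apply_moves --pt "-21 -10 0 0 0 1.62 0" --pt "-22 -7 0 0 0 1.62 0" --pt "-23 -4 0 0 0 1.62 0" --pt "-23 -1 0 0 0 1.62 0" --pt "-23 3 0 0 0 1.62 0"

```text
time: 12.05
tool_pos: [0.545, 0.022, 0.1822]
tool_rot: [3.139, -0.005, 1.53]
ft_force: [-0.2, 1.1, -1.7]
finger_gap: 0.0164
```

```bash
python3 -c "
from h import *
plan(.588,-.219,.165,2)"
```

```text
pos [0.545  0.022  0.1822] rpy [179.8  -0.3  87.6] q [-0.23  0.34  0.17  1.88 -0.08  0.92 -0.06] F [-0.2  1.1 -1.7] t 12.05 gap 0.0164
tool-frame shift mm [-239.1   52.8   16.2] rot units [-1.000e-02 -7.000e-02  1.713e+01] min rows 10.32
1 [-21.7   4.8   1.5] [-0.   -0.01  1.56]
2 [-20.9   7.7   1.5] [-0.   -0.01  1.56]
3 [-19.7  10.5   1.5] [-0.   -0.01  1.56]
4 [-18.1  13.    1.5] [-0.   -0.01  1.56]
5 [-16.1  15.4   1.5] [-0.   -0.01  1.56]
6 [-13.9  17.4   1.5] [-0.   -0.01  1.56]
7 [-11.4  19.1   1.5] [-0.   -0.01  1.56]
8 [-8.7 20.5  1.5] [-0.   -0.01  1.56]
9 [-5.9 21.5  1.6] [-0.   -0.01  1.56]
10 [-2.9 22.1  1.6] [-0.   -0.01  1.56]
11 [ 0.1 22.3  1.6] [-0.   -0.01  1.56]
```

Request:
apply_moves --pt "-21 6 1 0 0 1.56 0" --pt "-20 9 1 0 0 1.56 0" --pt "-19 12 1 0 0 1.56 0" --pt "-17 14 1 0 0 1.56 0" --pt "-15 16 1 0 0 1.56 0"

```text
time: 12.55
tool_pos: [0.5688, -0.0881, 0.1782]
tool_rot: [-3.138, -0.008, 0.821]
ft_force: [0.5, 0.0, -1.4]
finger_gap: 0.0162
```

Request:
apply_moves --pt "-13 18 1 0 0 1.56 0" --pt "-10 20 1 0 0 1.56 0" --pt "-7 21 1 0 0 1.56 0" --pt "-4 22 1 0 0 1.56 0" --pt "-1 22 1 0 0 1.56 0"

```text
time: 13.05
tool_pos: [0.5911, -0.1981, 0.173]
tool_rot: [-3.128, -0.004, 0.114]
ft_force: [-1.2, -0.7, -2.1]
finger_gap: 0.0162
```

Request:
apply_moves --pt "0 0 0 0 0 0 0"

```text
time: 13.15
tool_pos: [0.5905, -0.2019, 0.1732]
tool_rot: [-3.13, -0.003, 0.107]
ft_force: [-0.3, -1.2, -0.6]
finger_gap: 0.0162
```

```bash
python3 -c "
from h import *
plan(.588,-.219,.12,2)"
```

```text
pos [ 0.5905 -0.2019  0.1732] rpy [-179.3   -0.2    6.1] q [-0.08  0.52  0.51  1.7  -0.31  1.   -0.92] F [-0.3 -1.2 -0.6] t 13.15 gap 0.0162
tool-frame shift mm [-4.5 17.3 53. ] rot units [-0.14 -0.03  0.83] min rows 1.17
1 [-2.2  8.7 26.5] [-0.07 -0.02  0.41]
2 [-1.9  8.6 26.5] [-0.07 -0.02  0.41]
```

Request:
apply_moves --pt "-1 9 26 -0.1 0 0.41 0" --pt "-1 9 26 -0.1 0 0.41 0" --pt "0 0 0 0 0 0 0"

```text
time: 13.45
tool_pos: [0.5907, -0.2175, 0.121]
tool_rot: [3.139, -0.005, 0.039]
ft_force: [-1.1, 0.7, -1.7]
finger_gap: 0.0164
```

```bash
python3 -c "
from h import *
plan(.590,-.2195,.05,2)
snap('side','s5.png');snap('top','t5.png')
a=cv2.imread('pics/s5.png')[230:370,230:370];b=cv2.imread('pics/t5.png')[165:265,380:480]
cv2.imwrite('pics/c5.png',np.hstack([cv2.resize(a,(420,420),interpolation=3),cv2.resize(b,(380,420),interpolation=3)]))"
```

```text
pos [ 0.5907 -0.2175  0.121 ] rpy [179.9  -0.3   2.2] q [-0.06  0.6   0.51  1.72 -0.35  0.91 -0.94] F [-1.1  0.7 -1.7] t 13.45 gap 0.0164
tool-frame shift mm [-1.2  1.8 71. ] rot units [ 0.03 -0.06  0.04] min rows 1.48
1 [-0.6  0.9 35.5] [ 0.01 -0.03  0.02]
2 [-0.5  0.9 35.5] [ 0.01 -0.03  0.02]
```

View pics/c5.png

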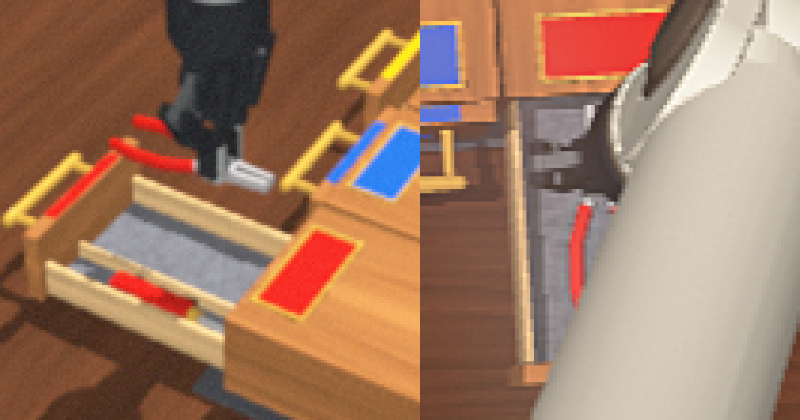

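Side crop: the pliers are held level with jaws toward the box, above the empty bay. Lowering now.

Request:
apply_moves --pt "0 1 30 0 0 0 0" --pt "0 0 25 0 0 0 0" --pt "0 0 15 0 0 0 0" --pt "0 0 0 0 0 0 0"

```text
time: 13.95
tool_pos: [0.6002, -0.2156, 0.0597]
tool_rot: [3.14, -0.021, 0.05]
ft_force: [-0.3, 0.5, -1.2]
finger_gap: 0.016
```

```bash
python3 -c "
from h import *
plan(.590,-.2195,.019,2)"
```

```text
pos [ 0.6002 -0.2156  0.0597] rpy [179.9  -1.2   2.8] q [-0.02  0.68  0.46  1.74 -0.41  0.79 -0.89] F [-0.3  0.5 -1.2] t 13.95 gap 0.016
tool-frame shift mm [-11.3   3.3  40.5] rot units [ 0.02 -0.24  0.17] min rows 0.88
1 [-11.3   3.3  40.5] [ 0.02 -0.24  0.17]
```

Request:
apply_moves --pt "-5 2 8 0 -0.15 0.1 0" --pt "-4 2 8 0 -0.1 0.1 0" --pt "-2 0 8 0 0 0 0" --pt "0 0 0 0 0 0 0"

```text
time: 14.35
tool_pos: [0.5916, -0.2206, 0.0379]
tool_rot: [3.139, -0.003, 0.033]
ft_force: [-0.6, 0.3, -1.5]
finger_gap: 0.0163
```

```bash
python3 -c "
from h import *
plan(.590,-.2195,.0175,2)"
```

```text
pos [ 0.5916 -0.2206  0.0379] rpy [179.8  -0.2   1.9] q [-0.01  0.71  0.45  1.75 -0.42  0.77 -0.89] F [-0.6  0.3 -1.5] t 14.35 gap 0.0163
tool-frame shift mm [-1.6 -1.2 20.4] rot units [ 0.03 -0.03 -0.03] min rows 0.43
1 [-1.6 -1.2 20.4] [ 0.03 -0.03 -0.03]
```

Request:
apply_moves --pt "-1 0 7 0 0 0 0" --pt "-1 0 7 0 0 0 0" --pt "0 0 3 0 0 0 0" --pt "0 0 0 0 0 0 0"

```text
time: 14.75
tool_pos: [0.5898, -0.2211, 0.0199]
tool_rot: [3.139, -0.004, 0.032]
ft_force: [0.4, -0.1, -0.9]
finger_gap: 0.0167
```

Request:
apply_moves --pt "0 0 1 0 0 0 0" --pt "0 0 0 0 0 0 0"

```text
time: 14.95
tool_pos: [0.5899, -0.2212, 0.0188]
tool_rot: [3.138, -0.004, 0.032]
ft_force: [0.3, 0.7, -1.9]
finger_gap: 0.0162
```

Request:
apply_moves --pt "0 0 1 0 0 0 0" --pt "0 0 0 0 0 0 0"

```text
time: 15.15
tool_pos: [0.5902, -0.2212, 0.0181]
tool_rot: [3.138, -0.004, 0.032]
ft_force: [1.3, -0.5, -1.1]
finger_gap: 0.0162
```

Request:
apply_moves --pt "0 0 0.8 0 0 0 0" --pt "0 0 0 0 0 0 0"

```text
time: 15.35
tool_pos: [0.5904, -0.2213, 0.0177]
tool_rot: [3.138, -0.005, 0.033]
ft_force: [-0.5, -0.5, 0.1]
finger_gap: 0.0158
```

Near contact. I'll nudge once more, then release with a partial opening so the fingers stay inside the bay.

Request:
apply_moves --pt "0 0 0.8 0 0 0 0" --pt "0 0 0 0 0 0 0"

```text
time: 15.55
tool_pos: [0.5905, -0.2213, 0.0173]
tool_rot: [3.138, -0.005, 0.032]
ft_force: [-1.4, -0.1, 1.7]
finger_gap: 0.0164
```

Request:
apply_moves --pt "0 0 0 0 0 0 0.24" --pt "0 0 0 0 0 0 0.32" --pt "0 0 0 0 0 0 0.36" --pt "0 0 0 0 0 0 0.36"

```text
time: 15.95
tool_pos: [0.5912, -0.2216, 0.0176]
tool_rot: [3.138, -0.007, 0.033]
ft_force: [-0.6, -0.0, -0.0]
finger_gap: 0.0306
```

Request:
apply_moves --pt "0 0 -10 0 0 0 0.36" --pt "0 0 -25 0 0 0 0.36" --pt "0 0 -40 0 0 0 0.36" --pt "0 0 -30 0 0 0 0.36" --pt "0 0 0 0 0 0 0.36"

```text
time: 16.45
tool_pos: [0.5897, -0.2215, 0.1272]
tool_rot: [3.138, -0.004, 0.032]
ft_force: [0.5, -0.2, -0.4]
finger_gap: 0.0306
```

```bash
python3 -c "
from h import *
plan(.39,-.25,.13,92)
snap('side','s6.png')
a=cv2.imread('pics/s6.png')[230:370,230:370]
cv2.imwrite('pics/c6.png',cv2.resize(a,(560,560),interpolation=3))"
```

```text
pos [ 0.5897 -0.2215  0.1272] rpy [179.8  -0.2   1.8] q [-0.06  0.59  0.52  1.72 -0.35  0.92 -0.94] F [ 0.5 -0.2 -0.4] t 16.45 gap 0.0306
tool-frame shift mm [-200.5   22.2   -3.6] rot units [ 7.000e-02 -1.000e-02 -1.804e+01] min rows 10.87
1 [-18.2   2.   -0.3] [ 0.01 -0.   -1.64]
2 [-18.3  -0.6  -0.3] [ 0.01 -0.   -1.64]
3 [-18.1  -3.2  -0.3] [ 0.01 -0.   -1.64]
4 [-17.4  -5.8  -0.3] [ 0.01 -0.   -1.64]
5 [-16.4  -8.2  -0.3] [ 0.01 -0.   -1.64]
6 [-15.1 -10.4  -0.3] [ 0.01 -0.   -1.64]
7 [-13.4 -12.5  -0.3] [ 0.01 -0.   -1.64]
8 [-11.5 -14.3  -0.3] [ 0.01 -0.   -1.64]
9 [ -9.4 -15.8  -0.3] [ 0.01 -0.   -1.64]
10 [ -7.  -16.9  -0.3] [ 0.01 -0.   -1.64]
11 [ -4.5 -17.8  -0.3] [ 0.01 -0.   -1.64]
```

View pics/c6.png

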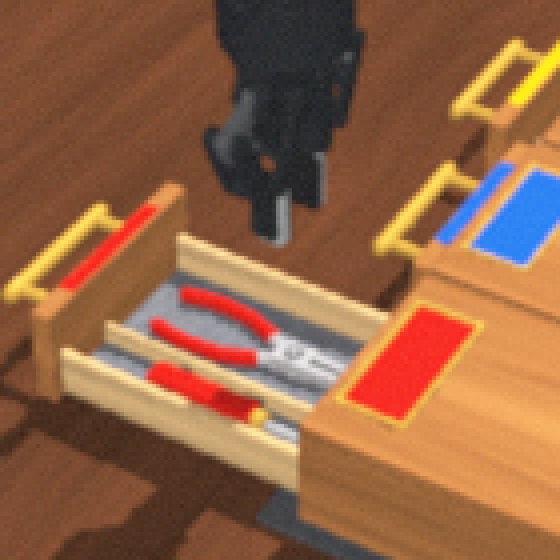

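The pliers lie flat in the bay with jaws to the back (joint at crop (290,350)). Next I'll close the gripper, retreat in front of the handle and push the drawer shut.

Request:
apply_moves --pt "-38 4 0 0 0 0 0" --pt "-40 4 0 0 0 0 0" --pt "-40 4 0 0 0 0 0" --pt "-40 4 0 0 0 0 0" --pt "-40 4 0 0 0 0 0"

```text
time: 17.0
tool_pos: [0.3897, -0.2448, 0.1221]
tool_rot: [3.139, -0.003, 0.042]
ft_force: [1.2, -0.7, 0.1]
finger_gap: 0.0002
```

Request:
apply_moves --pt "0 0 0 0 0 0 0"

```text
time: 17.1
tool_pos: [0.3827, -0.2446, 0.1208]
tool_rot: [-3.141, 0.002, 0.036]
ft_force: [0.6, 0.3, -0.9]
finger_gap: 0.0
```

```bash
python3 -c "
from h import *
plan(.392,-.247,.038,2)"
```

```text
pos [ 0.3827 -0.2446  0.1208] rpy [-1.8e+02  1.0e-01  2.1e+00] q [ 0.    0.32  0.59  2.15 -0.26  0.74 -0.77] F [ 0.6  0.3 -0.9] t 17.1 gap 0.0
tool-frame shift mm [ 9.4  2.8 82.8] rot units [-0.01  0.03  0.01] min rows 1.74
1 [ 4.7  1.4 41.4] [-0.    0.01  0.01]
2 [ 4.7  1.4 41.4] [-0.    0.01  0.01]
```

Request:
apply_moves --pt "2 1 30 0 0 0 0" --pt "2 1 30 0 0 0 0" --pt "2 0 20 0 0 0 0" --pt "0 0 0 0 0 0 0"

```text
time: 17.5
tool_pos: [0.3887, -0.2457, 0.0381]
tool_rot: [-3.14, 0.0, 0.034]
ft_force: [-0.4, 0.0, -0.1]
finger_gap: -0.0
```

Request:
apply_moves --pt "8 0 0 0 0 0 0" --pt "8 0 0 0 0 0 0" --pt "8 0 0 0 0 0 0" --pt "10 0 0 0 0 0 0" --pt "10 0 0 0 0 0 0"

```text
time: 18.0
tool_pos: [0.4358, -0.2442, 0.0399]
tool_rot: [-3.14, 0.001, 0.033]
ft_force: [-1.9, -0.6, -0.8]
finger_gap: -0.0002
```

Request:
apply_moves --pt "12 0 0 0 0 0 0" --pt "13 0 0 0 0 0 0" --pt "13 0 0 0 0 0 0" --pt "13 0 0 0 0 0 0" --pt "13 0 0 0 0 0 0"

```text
time: 18.5
tool_pos: [0.5054, -0.2418, 0.0401]
tool_rot: [-3.14, 0.001, 0.034]
ft_force: [-1.3, -0.2, -0.1]
finger_gap: 0.0002
```

Request:
apply_moves --pt "13 0 0 0 0 0 0" --pt "13 0 0 0 0 0 0" --pt "12 0 0 0 0 0 0" --pt "10 0 0 0 0 0 0" --pt "8 0 0 0 0 0 0"

```text
time: 19.0
tool_pos: [0.5687, -0.2396, 0.0401]
tool_rot: [3.141, -0.0, 0.036]
ft_force: [-1.1, -0.5, 0.7]
finger_gap: -0.0002
```

Request:
apply_moves --pt "4 0 0 0 0 0 0" --pt "4 0 0 0 0 0 0" --pt "4 0 0 0 0 0 0" --pt "3 0 0 0 0 0 0" --pt "0 0 0 0 0 0 0"

```text
time: 19.5
tool_pos: [0.5862, -0.2386, 0.0402]
tool_rot: [3.142, -0.001, 0.036]
ft_force: [0.4, 0.0, -0.3]
finger_gap: -0.0001
```

Request:
apply_moves --pt "3 0 0 0 0 0 0" --pt "3 0 0 0 0 0 0" --pt "0 0 0 0 0 0 0"

```text
time: 19.8
tool_pos: [0.5861, -0.2388, 0.0398]
tool_rot: [-3.138, 0.009, 0.034]
ft_force: [1.1, -0.1, 0.0]
finger_gap: -0.0
```

Request:
apply_moves --pt "5 0 0 0 0 0 0"

```text
time: 19.9
tool_pos: [0.5868, -0.2389, 0.0395]
tool_rot: [-3.136, 0.016, 0.033]
ft_force: [-20.5, 1.8, 15.5]
finger_gap: -0.0003
```

Request:
apply_moves --pt "-20 0 0 0 0 0 0" --pt "-30 0 -10 0 0 0 0" --pt "-35 -20 -20 0 0 0 0" --pt "0 -40 -10 0 0 0 0" --pt "0 -48 0 0 0 0 0"

```text
time: 20.4
tool_pos: [0.4986, -0.1403, 0.083]
tool_rot: [3.141, 0.01, 0.02]
ft_force: [1.1, 0.7, 0.0]
finger_gap: 0.0001
```

Request:
apply_moves --pt "0 -48 0 0 0 0 0" --pt "0 -48 0 0 0 0 0" --pt "0 -48 0 0 0 0 0" --pt "0 -40 0 0 0 0 0" --pt "0 0 0 0 0 0 0"

```text
time: 20.9
tool_pos: [0.4988, 0.06, 0.086]
tool_rot: [-3.136, -0.002, 0.028]
ft_force: [0.3, -0.1, -0.2]
finger_gap: 0.0002
```

```bash
python3 -c "
from h import *
plan(.52,.059,.04,2)"
```

```text
pos [0.4988 0.06   0.086 ] rpy [-1.797e+02 -1.000e-01  1.600e+00] q [-0.59  0.46  0.51  2.06 -0.35  0.71 -1.4 ] F [ 0.3 -0.1 -0.2] t 20.9 gap 0.0002
tool-frame shift mm [21.   1.8 46. ] rot units [-0.07 -0.02 -0.08] min rows 1.05
1 [10.5  0.9 23. ] [-0.03 -0.01 -0.04]
2 [10.5  0.9 23. ] [-0.03 -0.01 -0.04]
```

The red drawer hit its stop (−20 N), so it is shut. Next, yellow.

Request:
apply_moves --pt "5 1 23 0 0 0 0" --pt "5 0 22 0 0 0 0" --pt "8 0 0 0 0 0 0" --pt "10 0 0 0 0 0 0" --pt "10 0 0 0 0 0 0"

```text
time: 21.4
tool_pos: [0.5424, 0.0638, 0.043]
tool_rot: [-3.133, -0.009, 0.033]
ft_force: [0.8, 0.1, -0.6]
finger_gap: -0.0003
```

Request:
apply_moves --pt "9 0 0 0 0 0 0" --pt "9 0 0 0 0 0 0" --pt "8 0 0 0 0 0 0" --pt "6 0 0 0 0 0 0" --pt "4 0 0 0 0 0 0"

```text
time: 21.9
tool_pos: [0.5768, 0.0641, 0.0443]
tool_rot: [-3.132, 0.002, 0.031]
ft_force: [-17.1, -1.1, 12.6]
finger_gap: 0.0004
```

Request:
apply_moves --pt "4 0 0 0 0 0 0" --pt "4 0 0 0 0 0 0"

```text
time: 22.1
tool_pos: [0.5766, 0.0641, 0.0432]
tool_rot: [-3.13, 0.02, 0.031]
ft_force: [-11.3, -0.2, 8.2]
finger_gap: 0.0
```

Request:
apply_moves --pt "-15 0 0 0 0 0 0" --pt "-30 0 0 0 0 0 0" --pt "-30 0 -20 0 0 0 0" --pt "-30 0 -40 0 0 0 0" --pt "-20 0 -45 0 0 0 0"

```text
time: 22.6
tool_pos: [0.4513, 0.0574, 0.1489]
tool_rot: [-3.135, 0.024, 0.03]
ft_force: [1.3, 1.9, 1.4]
finger_gap: 0.0004
```

Request:
apply_moves --pt "0 0 -40 0 0 0 0" --pt "0 0 0 0 0 0 0" --pt "0 0 0 0 0 0 0"

```text
time: 22.9
tool_pos: [0.4545, 0.0575, 0.1967]
tool_rot: [-3.129, 0.014, 0.03]
ft_force: [0.5, 0.4, 0.1]
finger_gap: -0.0
```

```bash
python3 -c "
from h import *
snap('side','s7.png');snap('top','t7.png')
a=cv2.imread('pics/s7.png')[220:350,260:420];b=cv2.imread('pics/t7.png')[100:280,160:520]
cv2.imwrite('pics/c7.png',np.vstack([cv2.resize(a,(360,292),interpolation=3).copy() if 0 else cv2.copyMakeBorder(cv2.resize(a,(360,292),interpolation=3),0,0,0,360,0),cv2.resize(b,(720,300),interpolation=3)]))
print(telemetry.state()['tool_pos'])"
```

```text
[0.45448992 0.05718008 0.19582195]
```

View pics/c7.png

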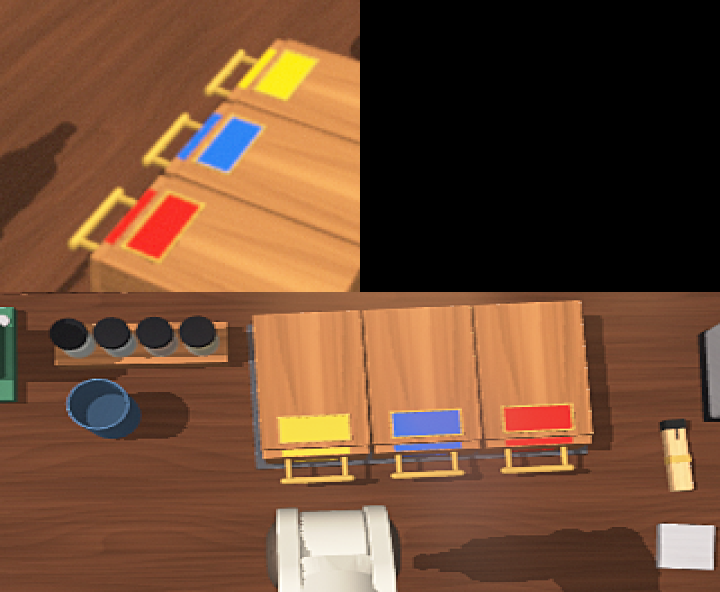

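Both views show all three drawer fronts flush, the handles in one line, and the cup, clamp and block in place. Handing in.

```bash
python3 -c "
from h import *
print(ctrl.sign_off())"
```

```text
the job is handed in; nothing more can be done
None
```

The red pliers are in the wide bay of the red drawer, jaws to the back, and all three drawers are shut. I handed the job in just after the robot clock read 22.9 s, and it reported no verdict.

- **What I did:** I pulled the red drawer open to its stop, then gripped the pliers by the joint. I first gripped about 6 mm above the bench, then regripped about 5 mm lower for a better hold. I lowered them to the floor of the bay, released them, pushed the red drawer shut and then the yellow one.
- **Pliers:** a picture after release showed them lying flat in the bay with their jaws to the back. They cannot be seen now the drawer is shut, so I did not check whether they slid while it closed.
- **Drawers:** red and yellow each came up against a firm stop, at about 20 N and 17 N. The last pictures, from both cameras, show all three fronts flush. The blue drawer was shut at the start and I did not touch it.
- **Bystanders:** the cup, ring clamp and bench block look unmoved in the last picture. My last crops did not include the hammer, cartons or phone, but the arm never worked on or pushed against them.
- **Robot:** the gripper is clear of everything.

No check failed. The two cameras differed by up to about 4 mm on where the pliers lay, so I averaged them for the grasp.

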